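Nip a wax block in the trimming vice with the inner knob only

ROBOT

A 6-joint arm with a two-finger parallel gripper is mounted at the origin on a cart in front of the work surface, level with it; the furniture and walls round the work are solid. World frame = base frame: x ahead of the robot, y to its left, z up, the work surface at z = 0. Lengths are in m, angles in degrees, forces in N, time in s.
With the tool pointing down it reaches from about 0.25 to 0.775 m from the base axis. Payload 8.9 kg.
Tool frame: the origin (TCP) lies midway between the tips of the shut fingers; the grasp point (between the pads) lies 19 mm behind it; z points along the fingers, y is the line along which they close (so a half turn about z gives the same grasp; the last joint's range is limited). The gripper opens to 85 mm and grips with 20 to 120 N. Pads are 22 mm wide; open, the fingers measure 114 mm over their backs; the gripper's body (76 mm by 85 mm) begins 54 mm behind the grasp point. The pads swing forward as they close: fully open they stand 13 mm farther back than shut.
Start: joints at [-71.637, 16.656, -8.789, 64.555, 0, 82.019], TCP at [0.233, -0.47, 0.231] pointing down, gripper open.
Joint ranges: [-144.48, 144.48], [-52.06, 99.96], [-74.48, 78.29], [-112.23, 115.85], [-86.99, 84.42], [-180, 180]. Speed limits (degrees/s): [127.2, 127.2, 159.86, 180, 180, 180].

INTERFACE

Orientations are given as a 3x3 rotation matrix whose columns are the frame's x, y, z axes.
In Python, from cell import manip gives the robot as it stands. Calls block until the motion is done:
- manip.movep(position, orientation): joint-space move of the TCP to a pose.
- manip.move_linear(position, ori=None, velocity=0.15, threshold=None): straight line of the TCP; ori=None keeps the orientation; velocity is the mean speed in m/s. With threshold (N) it stops when the force on the tool has changed by that much, and returns True; else False.
- manip.set_joints(angles): joint-space move.
- manip.open_gripper() and manip.close_gripper(grip_force=None): open the fingers fully, or close them until they stop; grip_force is the grip in N (None keeps the last).
- manip.hold(seconds).
- manip.inverse_kinematics(position, orientation): joint angles nearest the present ones, or None.
- manip.get_obs(): the state.
- manip.get_image(name): name is "side" or "top"; returns the picture (480x640x3 uint8, red, green, blue); there is no depth.
- manip.get_calibration(name): a dict with "mtx" (3x3 intrinsics, pixels), "origin" and "attitude" of the camera in the world. Camera axes: x right, y down, z forward; pixel columns grow to the right and rows downward; lengths in m; the calibration is good to about 2 mm. A picture is of the moment at which its call begins. get_calibration takes no time and is no camera call.
A pose or a line that the arm cannot do raises manip.PlanningError and nothing moves.
- manip.finish_job(): hands the job in; it is judged then, once.
The state is a dict: "t": time; "joint_positions": joint angles; "qvel": joint speeds; "effort": joint torques, N m; "position": TCP position; "orientation": TCP orientation; "force": force on the tool from outside, world axes, zero at the start; "torque": the same for the moment, N m; "opening": finger opening in m; "grip_force": force on a finger pad.
Only numpy, scipy, OpenCV 4.12 (cv2) and the standard library are available. Lean on these libraries where they do the work, as an engineer would, in place of code of your own. Each camera call takes 0.05 s, during which the arm holds its last target. There are 200 camera calls.

TASK

Set the cassette that carries the wax block flat in the nest of the small trimming vice, lengthways between its two jaws, and let go of it. Then turn the slim inner knob of the concentric pair clockwise until the moving jaw holds the cassette firmly against the back jaw. Tighten by feel and not too hard: the wide outer ring below is already set and must be neither turned nor leaned on, and the inner knob carries it along if forced.

Things in the scene. Friction and masses are not known exactly. Their poses are not given: they have to be found in the camera images.
- wax_cassette: Embedding cassette with a pale wax block on top, 41 x 28 x 13 mm, the only one of the three cassettes with a block; about 14 g. Origin: centre of its underside; x along the 41 mm length (either end may face either jaw), y across the 28 mm sides where it is gripped, z up.
- nest (a point): Middle of the flat steel nest of the vice, on its top, 44 mm above the worktop. y points along the jaw axis from the moving jaw to the back jaw (the cassette's length goes this way), x across, z up. 26 mm wide in x, sides open (the cassette overhangs it 1 mm each side); jaws stand 9 mm above it. The open moving jaw's face is 24 mm away along -y; the back jaw is set somewhere 24 to 32.5 mm away along +y.
- vice_jaw: The moving jaw, a steel block 30 x 14 x 9 mm. Origin: foot of its clamping face; same axes as nest. Runs 6 mm along +y a radian of the inner knob clockwise relative to the ring: first it pushes the cassette along, and once that bears on the back jaw the clamping force climbs by roughly 60 N a radian. About 10 N is a good clamp, under 5 N loose, over 25 N cracks it.
- knob_top (a point): Centre of the top of the slim inner (clamp) knob: upright cylinder, 20 mm diameter, 24 mm high, top 92 mm and underside 68 mm above the worktop; 88 mm from nest along its -y. z up on its axis. Clockwise from above closes the jaw, in several grasps if need be. Free turning takes 0.10 N m (friction, which also holds it where left); 0.16 N m clamps with 10 N; at 0.19 N m it carries the ring along.
- ring_mark (a point): White line on top of the wide outer ring, 22 mm from the common axis, 64 mm above the worktop. Shows whether the ring has been turned.
- feed_ring: The wide outer ring under the inner knob: 48 mm diameter, 12 mm high, top 64 mm above the worktop, 4 mm below the inner knob's underside. Turns about the same upright axis and shifts the whole slide with nest, jaws and knobs along x of nest (6 mm a radian); held only by friction, 0.19 N m. Origin on the axis, 48 mm above the worktop.
- empty_cassette_a: Empty flat cassette, 41 x 28 x 6 mm, loose on the worktop, to be left alone. Origin: centre of its underside.
- empty_cassette_b: Empty flat cassette, 41 x 28 x 6 mm, loose on the worktop, to be left alone. Origin: centre of its underside.
- forceps: Straight steel forceps, 127 x 13 x 8 mm, loose on the worktop in front of the vice, to be left alone. Origin: centre of the underside, x along the length.

How it is judged:
By the outcome, as a careful person would: the job done as asked, in the order asked, and still so for the second after the job is handed in, with the robot touching nothing.
It also fails if it takes over 67 s, if anything falls off the work surface, if the arm or the gripper's body presses on something with over 40 N, if the wrist force passes 120 N, or if a joint passes its speed limit or range.

## Working session

There is one attempt and no reset: what is moved stays moved. The work goes in short steps, each a Python script; the robot and the scene stay as the last script left them, time stands still between calls to the robot, and variables do not carry over. Pictures are saved under pics/ and viewed, at most 10 in all, crops included, and the job is handed in when it is done.

```bash
mkdir -p pics; ls
python3 - <<'E'
from cell import manip
import cv2
for n in("side","top"):
    cv2.imwrite(f"pics/{n}0.png",manip.get_image(n)[:,:,::-1])
    c=manip.get_calibration(n);print(n,c)
o=manip.get_obs();print(o)
E
```

```text
pics
side {'mtx': array([[547.22725908,   0.        , 329.49055281],
       [  0.        , 547.22725908, 228.38485167],
       [  0.        ,   0.        ,   1.        ]]), 'origin': array([0.48254447, 0.8918414 , 0.54952878]), 'attitude': array([[-0.99930676,  0.03365652, -0.01591326],
       [ 0.03177442,  0.54830698, -0.83567329],
       [-0.01940051, -0.8355996 , -0.54899629]])}
top {'mtx': array([[587.9642899 ,   0.        , 314.19620223],
       [  0.        , 587.9642899 , 240.58407396],
       [  0.        ,   0.        ,   1.        ]]), 'origin': array([0.36872198, 0.17391137, 1.17406418]), 'attitude': array([[ 0.02022361, -0.99748602,  0.06791645],
       [-0.99972593, -0.02097675, -0.01039435],
       [ 0.01179289, -0.06768762, -0.99763686]])}
{'t': 0.1, 'joint_positions': array([-7.16380377e+01,  1.66867953e+01, -8.82471607e+00,  6.45565785e+01,
        2.13413510e-05,  8.20192900e+01]), 'qvel': array([-0.02876485, -0.08478381,  0.17677965, -0.08511968,  0.10824247,
        0.05967108]), 'effort': array([ 1.69377843e-03, -5.37975883e+01,  3.31919467e+01,  9.31075687e-03,
       -1.95417770e-04, -8.80915906e-06]), 'position': array([ 0.23284752, -0.47010509,  0.23079304]), 'orientation': array([[ 8.96156226e-01,  4.43738525e-01, -3.74012443e-04],
       [ 4.43738652e-01, -8.96155532e-01,  1.12800238e-03],
       [ 1.65364793e-04, -1.17683013e-03, -9.99999294e-01]]), 'force': array([ 0.23187496,  0.36804776, -0.37148451]), 'torque': array([-0.02897676, -0.00168837,  0.06952991]), 'grip_force': 0.0, 'opening': 0.08544021682908033}
```

View pics/side0.png

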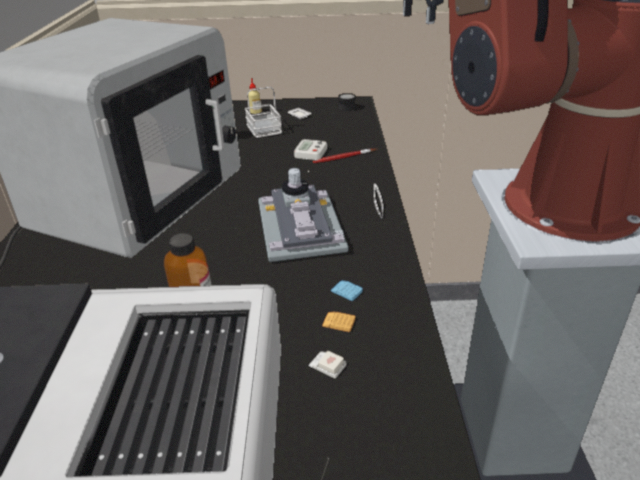

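View pics/top0.png

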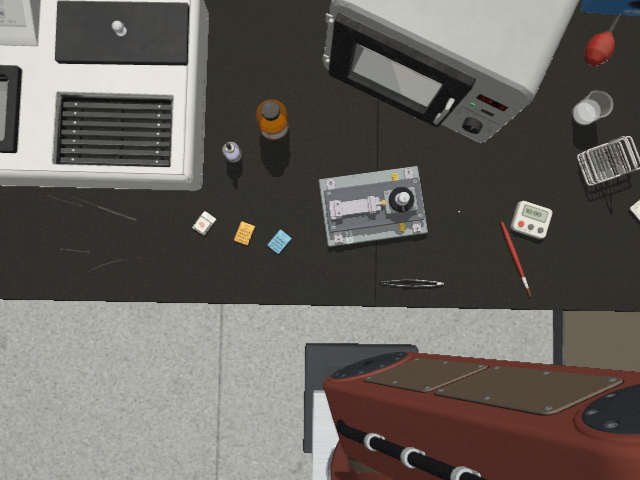

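The side view shows the wax cassette at about (328,363) and the vice at about (302,220). In the top view they are at (204,223) and (370,205). I'll zoom in on both.

Run:
```python
import cv2,numpy as np
t=cv2.imread("pics/top0.png");s=cv2.imread("pics/side0.png")
def crop(im,x,y,w,h,k):
    c=cv2.resize(im[y:y+h,x:x+w],None,fx=k,fy=k,interpolation=cv2.INTER_CUBIC)
    return c
# 800x600: top vice 110x60? 
a=crop(t,320,165,100,75,5)      #500x375
b=crop(t,190,207,30,30,10)      #300x300
c=crop(s,255,165,80,75,5)      #400x375... 
d=crop(s,305,345,50,37,8) #400x296
A=np.zeros((600,800,3),np.uint8)
A[:375,:500]=a;A[:300,500:]=b
A[304:600,400:800]=0
A[304:600,400:800]=d
cv2.imwrite("pics/z1.png",A)
cv2.imwrite("pics/z2.png",crop(s,255,160,100,75,8))
```

```text
(no output)
```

View pics/z1.png

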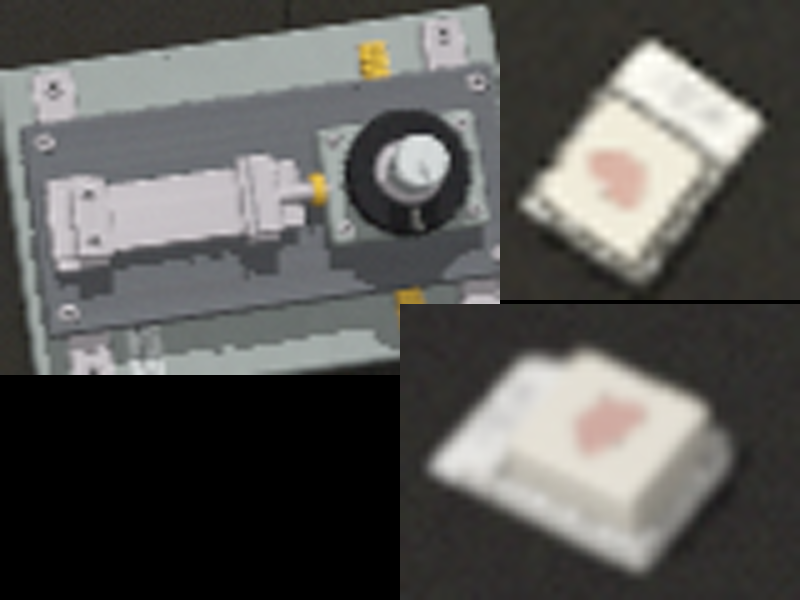

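View pics/z2.png

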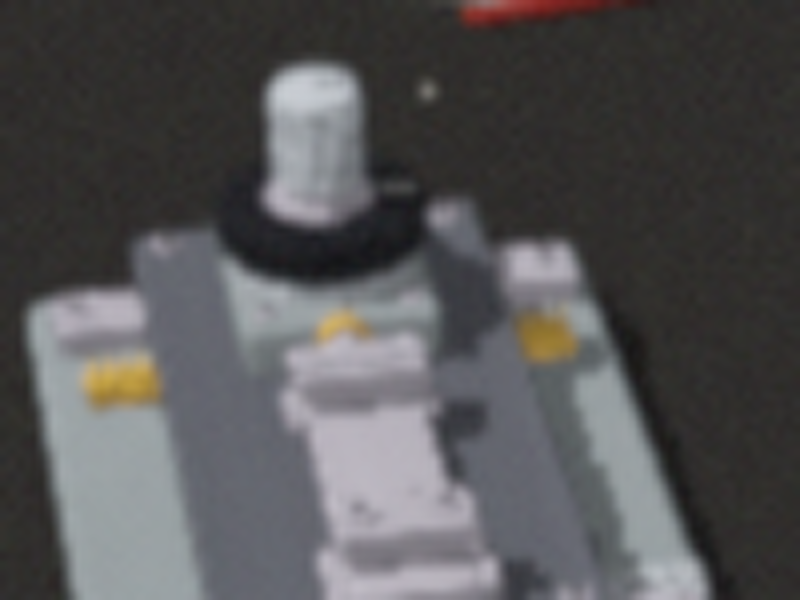

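The zoomed crops show these positions, in crop pixels:
- **Top view:** knob top at (427,157), ring centre at (410,172), ring mark at (418,215). The jaw faces are near x≈108 and x≈242. The wax cassette's corners are clear.
- **Side view:** knob top at (315,80), ring mark at (397,187).

Next I'll triangulate.

```bash
cat > h.py <<'E'
import numpy as np
from cell import manip
C={n:manip.get_calibration(n) for n in("side","top")}
def ray(n,p):
    c=C[n];d=c["attitude"]@np.linalg.solve(c["mtx"],[p[0],p[1],1]);return c["origin"],d/np.linalg.norm(d)
def atz(n,p,z):
    o,d=ray(n,p);return o+d*(z-o[2])/d[2]
def tri(a,b):
    o1,d1=ray("top",a);o2,d2=ray("side",b)
    s=np.linalg.lstsq(np.c_[d1,-d2],o2-o1,rcond=None)[0]
    p,q=o1+s[0]*d1,o2+s[1]*d2
    return (p+q)/2,np.linalg.norm(p-q)
def proj(n,P):
    c=C[n];v=c["mtx"]@(c["attitude"].T@(np.array(P)-c["origin"]));return v[:2]/v[2]
def down(yaw): # tool down, tool y axis at yaw deg
    c,s=np.cos(np.radians(yaw)),np.sin(np.radians(yaw))
    y=np.array([c,s,0]);z=np.array([0,0,-1.]);return np.c_[np.cross(y,z),y,z]
E
python3 - <<'E'
from h import *
np.set_printoptions(precision=4,suppress=True)
cr=lambda p,k,o:((p[0]+.5)/k-.5+o[0],(p[1]+.5)/k-.5+o[1])
T=lambda *p:cr(p,5,(320,165)); S=lambda *p:cr(p,8,(255,160))
TC=lambda *p:cr(p,10,(190,207)); SC=lambda *p:cr(p,8,(305,345))
for n,a,b in[("knob",T(427,157),S(315,80)),("ringc",T(410,172),S(322,208)),("mark",T(418,215),S(397,187)),
 ("cas nearlabel",TC(150,40),SC(125,52)),("cas label -y",TC(265,125),SC(28,160)),("cas3",TC(145,285),SC(240,262)),("cas4",TC(22,203),SC(332,140)),
 ("wax1",TC(105,95),SC(180,45)),("wax2",TC(210,155),SC(112,145)),("wax3",TC(130,260),SC(230,205)),("wax4",TC(35,190),SC(310,108)),
 ("jaw mov top left",T(237,155),S(437,340)),]:
    print(n,*tri(a,b))
print("ring z64",atz("top",T(410,172),.064),atz("side",S(322,208),.064))
print("knob z92",atz("top",T(427,157),.092),atz("side",S(315,80),.092))
print("cassette top z0/6",[atz("top",TC(*p),.005)[:2] for p in((150,40),(265,125),(145,285),(22,203))])
print("cassette side",[atz("side",SC(*p),.004)[:2] for p in((125,52),(28,160),(240,262),(332,140))])
for q in((22,130),(470,63),(50,333),(500,275),(105,183),(240,165),(110,250),(242,235)):print("plate/nest",q,atz("top",T(*q),.044))
E
```

```text
knob [ 0.5284 -0.0043  0.092 ] 0.0010240527957350207
ringc [ 0.528  -0.0033  0.0592] 0.00019999537461677072
mark [ 0.5107 -0.0059  0.0627] 0.0004152772926637508
cas nearlabel [0.4952 0.3792 0.0218] 0.013133587401008836
cas label -y [ 0.4983  0.3624 -0.0232] 0.016373996335374338
cas3 [ 0.4638  0.3858 -0.0243] 0.01387132276708683
cas4 [0.4625 0.4028 0.0248] 0.01284364876292884
wax1 [0.4848 0.3861 0.0298] 0.010239686082751786
wax2 [ 0.4871  0.3713 -0.0103] 0.009245138253462093
wax3 [ 0.4665  0.3864 -0.0095] 0.011453773163163245
wax4 [0.4653 0.3995 0.0286] 0.011792598750836193
jaw mov top left [0.5164 0.065  0.0658] 0.030827739811587693
ring z64 [ 0.5272 -0.0025  0.064 ] [0.5276 0.0055 0.064 ]
knob z92 [ 0.5289 -0.0043  0.092 ] [ 0.5279 -0.0041  0.092 ]
cassette top z0/6 [array([0.5038, 0.3817]), array([0.4872, 0.3583]), array([0.4547, 0.3811]), array([0.4706, 0.4061])]
cassette side [array([0.4889, 0.3631]), array([0.5053, 0.3865]), array([0.4713, 0.4098]), array([0.4551, 0.3846])]
plate/nest (22, 130) [0.5431 0.1451 0.044 ]
plate/nest (470, 63) [ 0.5732 -0.0286  0.044 ]
plate/nest (50, 333) [0.4644 0.1328 0.044 ]
plate/nest (500, 275) [ 0.4906 -0.041   0.044 ]
plate/nest (105, 183) [0.5232 0.1126 0.044 ]
plate/nest (240, 165) [0.5313 0.0603 0.044 ]
plate/nest (110, 250) [0.4971 0.1102 0.044 ]
plate/nest (242, 235) [0.504  0.0592 0.044 ]
```

Run:
```python
from h import *
np.set_printoptions(precision=3,suppress=True)
print("oven base",atz("side",(237,185),0),atz("side",(130,243),0),"oven top-cam corner",[atz("top",(480,140),z)[:2] for z in(0,.2,.3)],[atz("top",(326,70),z)[:2] for z in(0,.2,.3)])
print("bath corner",tri((203,185),(275,290)),atz("side",(268,480),0.0), [atz("top",(203,185),z)[:2] for z in(0,.1,.15)])
print("bottle",atz("side",(190,285),0))
for p,y in(((.479,.3816,.12),54.5),((.479,.3816,.12),-125.5),((.515,.085,.12),8.7),((.515,.085,.12),-171.3),((.528,-.004,.15),90),((.528,-.004,.15),-90),((.528,-.004,.15),0),((.528,-.004,.15),180)):
    print(p,y,manip.inverse_kinematics(np.array(p),down(y)))
o=manip.get_obs();print(o["t"],o["torque"])
```

```text
oven base [ 0.655 -0.122  0.   ] [0.823 0.081 0.   ] oven top-cam corner [array([ 0.661, -0.171]), array([ 0.611, -0.112]), array([ 0.586, -0.083])] [array([0.798, 0.145]), array([0.725, 0.15 ]), array([0.689, 0.152])]
bath corner (array([0.54 , 0.366, 0.116]), np.float64(0.004167055431702204)) [0.549 0.545 0.   ] [array([0.556, 0.387]), array([0.54 , 0.369]), array([0.532, 0.36 ])]
bottle [0.694 0.206 0.   ]
(0.479, 0.3816, 0.12) 54.5 [31.706 30.502 -4.766 54.731  0.    67.206]
(0.479, 0.3816, 0.12) -125.5 [  31.706   30.502   -4.766   54.731    0.    -112.794]
(0.515, 0.085, 0.12) 8.7 [  1.344  21.544 -19.616  48.84    0.     82.644]
(0.515, 0.085, 0.12) -171.3 [  1.344  21.544 -19.616  48.84    0.    -97.356]
(0.528, -0.004, 0.15) 90 [ -8.37   20.435 -16.232  53.333   0.     -8.37 ]
(0.528, -0.004, 0.15) -90 [ -8.37   20.435 -16.232  53.333   0.    171.63 ]
(0.528, -0.004, 0.15) 0 [ -8.37   20.435 -16.232  53.333   0.     81.63 ]
(0.528, -0.004, 0.15) 180 [ -8.37   20.435 -16.232  53.333   0.    -98.37 ]
0.1 [-0.029 -0.002  0.07 ]
```

Run:
```python
from h import *
import cv2
np.set_printoptions(precision=3,suppress=True)
u=np.array([np.cos(np.radians(144.4)),np.sin(np.radians(144.4)),0])
c=np.array([.4792,.3816,0])+.005*u
R=down(54.4)
def st(s):
    o=manip.get_obs();print(s,round(o["t"],2),o["position"],o["force"],o["torque"],o["opening"],o["grip_force"])
manip.movep(c+[0,0,.16],R);st("above")
manip.move_linear(c+[0,0,.06],velocity=.15)
print(manip.move_linear(c+[0,0,.0015],velocity=.06,threshold=5));st("down")
manip.close_gripper(25);st("closed")
manip.move_linear(c+[0,0,.16],velocity=.15);st("up")
cv2.imwrite("pics/g.png",np.vstack([cv2.resize(manip.get_image("side")[:,:,::-1][220:400,230:430],(600,540)[:2],interpolation=cv2.INTER_CUBIC)]))
```

```text
above 3.23 [0.476 0.384 0.16 ] [ 0.331  0.065 -0.515] [ 0.032  0.019 -0.032] 0.08534630240701495 0.0
False
down 5.17 [0.475 0.385 0.002] [0.193 0.791 0.041] [-0.047 -0.032 -0.031] 0.08520092662999496 0.0
closed 5.72 [0.475 0.385 0.002] [ 0.047 -0.079  3.499] [ 0.005  0.092 -0.024] 0.027704743890152286 25.447289049625397
up 6.93 [0.475 0.384 0.159] [ 0.302  0.465 -0.755] [-0.006  0.033  0.018] 0.02775617618936932 25.100331008434296
```

View pics/g.png

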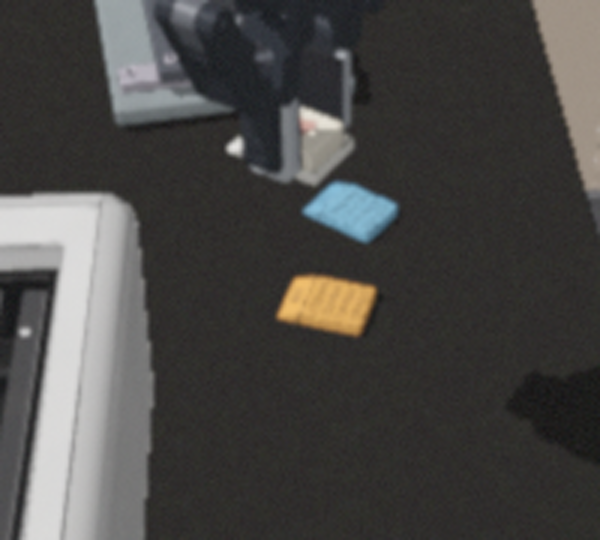

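The cassette is gripped level, with the pads reading 27.7 mm, and the empties are undisturbed. Next I'll place it.

Run:
```python
from h import *
import cv2
np.set_printoptions(precision=3,suppress=True)
A=98.7
v=np.array([np.cos(np.radians(A)),np.sin(np.radians(A)),0])
n=np.array([.5146,.0830,0]);c=n+.007*v
R=down(A-90)
def st(s):
    o=manip.get_obs();print(s,round(o["t"],2),o["position"],o["force"],o["torque"],o["opening"],o["grip_force"])
manip.movep(c+[0,0,.16],R);st("above")
manip.move_linear(c+[0,0,.062],velocity=.12)
im=[manip.get_image(k)[:,:,::-1] for k in("top","side")]
print(manip.move_linear(c+[0,0,.0435],velocity=.02,threshold=3));st("down")
im+=[manip.get_image("side")[:,:,::-1]]
cr=[cv2.resize(i[y:y+75,x:x+100],(400,300),interpolation=cv2.INTER_CUBIC) for i,x,y in((im[0],310,165),(im[1],255,170),(im[2],255,170))]
cv2.imwrite("pics/p.png",np.vstack([np.hstack(cr[:2]),np.hstack([cr[2],cr[2]*0])]))
```

```text
above 8.12 [0.514 0.091 0.16 ] [ 0.379  0.143 -0.274] [ 0.032 -0.038 -0.002] 0.02777257472583286 25.094941556453705
True
down 9.96 [0.513 0.09  0.046] [-0.674 -0.761  7.452] [ 0.008  0.265 -0.006] 0.027919365943546604 25.9346204996109
```

View pics/p.png

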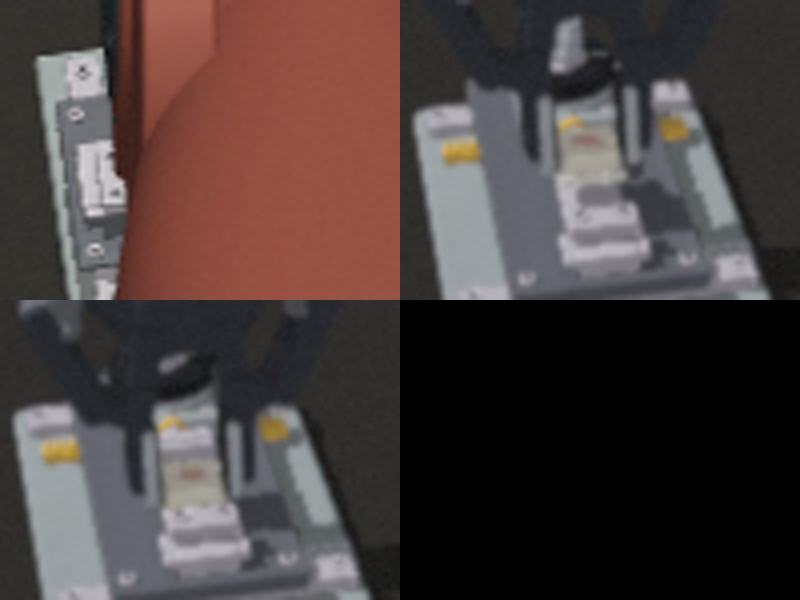

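The side view shows the cassette seated between the jaws at z≈0.046, as expected. I'll release it, retreat and look.

Run:
```python
from h import *
import cv2
np.set_printoptions(precision=3,suppress=True)
def st(s):
    o=manip.get_obs();print(s,round(o["t"],2),o["position"],o["force"],o["torque"],o["opening"])
manip.open_gripper();st("open")
p=manip.get_obs()["position"]
manip.move_linear(np.array([p[0],p[1],.17]),velocity=.15);st("up")
k=np.array([.5283,-.0041,.25]); 
manip.movep(np.array([.40,-.15,.25]),down(170));st("aside")
im=[manip.get_image(k)[:,:,::-1] for k in("top","side")]
cr=[cv2.resize(i[y:y+75,x:x+60],(400,500),interpolation=cv2.INTER_CUBIC) for i,x,y in((im[0],320,165),(im[1],270,180))]
cv2.imwrite("pics/r.png",np.hstack(cr)); cv2.imwrite("pics/topfull.png",im[0])
```

```text
open 10.61 [0.513 0.09  0.045] [-0.317  0.121 -0.074] [0.006 0.004 0.039] 0.08535614799745003
up 11.59 [0.512 0.09  0.169] [-0.419  0.615  0.539] [-0.024  0.009  0.021] 0.08534225031860444
aside 14.43 [ 0.4  -0.15  0.25] [0.803 0.384 0.532] [-0.08  -0.016 -0.042] 0.08541002132513834
```

View pics/r.png

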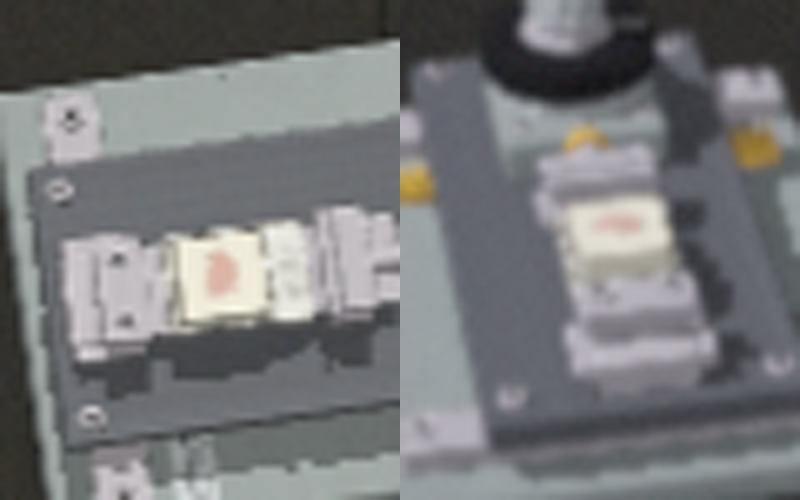

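The cassette lies flat and aligned between the jaws, with small gaps at each end. Now I'll grasp the knob.

```bash
cat >> h.py <<'E'
def avg(k=10,dt=.01):
    F=[];
    for _ in range(k):
        manip.hold(dt);o=manip.get_obs();F.append(np.r_[o["force"],o["torque"]])
    return np.mean(F,0),np.std(F,0),o
E
python3 - <<'E'
from h import *
np.set_printoptions(precision=3,suppress=True)
k=np.array([.5283,-.0041,0]);R=down(179)
manip.movep(k+[0,0,.16],R)
manip.move_linear(k+[0,0,.072],velocity=.12,threshold=6)
b,s,o=avg(15);print("base",b,s,o["position"],o["t"],o["joint_positions"])
np.save("b.npy",b)
manip.close_gripper(50)
f,s,o=avg(15);print("closed",f-b,o["position"],o["opening"],o["grip_force"],o["t"])
E
```

```text
base [-0.074  0.133  0.05   0.013  0.001  0.003] [0.443 0.224 0.422 0.023 0.028 0.034] [ 0.529 -0.004  0.073] 16.4083 [ -8.386  25.277 -22.     42.634  -0.001 -97.376]
closed [-2.671 -0.215  5.367  0.012  0.543  0.023] [ 0.528 -0.004  0.072] 0.018122092952002428 48.72381627559662 17.1583
```

```bash
cat > turn.py <<'E'
from h import *
import sys
np.set_printoptions(precision=3,suppress=True)
step=float(sys.argv[1]);N=int(sys.argv[2]);lim=float(sys.argv[3]);k=int(sys.argv[4])
b=np.load("b.npy");q=manip.get_obs()["joint_positions"].copy()
try:q=np.load("q.npy")
except Exception:pass
for i in range(N):
    q[5]+=step;manip.set_joints(q)
    f,s,o=avg(k);d=f-b
    print(round(o["t"],2),"j6 %.2f cmd %.2f"%(o["joint_positions"][5],q[5]),d,"op %.4f g %.1f"%(o["opening"],o["grip_force"]),flush=True)
    np.save("q.npy",q)
    if abs(d[5])>lim:print("LIM");break
E
python3 turn.py 6 3 .15 12
```

```text
17.51 j6 -91.54 cmd -91.38 [-3.22   0.283  4.536  0.026  0.674 -0.087] op 0.0181 g 49.0
17.86 j6 -85.50 cmd -85.38 [-4.394  0.014  5.621  0.053  0.971 -0.087] op 0.0179 g 49.2
18.21 j6 -79.50 cmd -79.38 [-5.121  0.408  6.903  0.143  1.162 -0.096] op 0.0187 g 49.3
```

```bash
python3 - <<'E'
from h import *
np.set_printoptions(precision=3,suppress=True)
b=np.load("b.npy");q=np.load("q.npy")
o=manip.get_obs();p=np.array([.5283,-.0041,.072]);R=o["orientation"]
y=np.degrees(np.arctan2(R[1,1],R[0,1]))
for d in([-.0006,0,.0004],[-.0012,0,.0008]):
    manip.move_linear(p+d,down(y),velocity=.01)
    f,s,o=avg(12);print(d,f-b,o["position"],o["opening"],o["t"])
q=manip.inverse_kinematics(p+d,down(y));print(y,q,o["joint_positions"]);np.save("q.npy",q)
E
python3 turn.py 6 2 .15 12
```

```text
[-0.0006, 0, 0.0004] [-4.581  0.879  3.528  0.23   0.992 -0.007] [ 0.527 -0.004  0.072] 0.01814466217700828 18.5583
[-0.0012, 0, 0.0008] [-0.624  1.25  -6.227  0.306  0.1    0.006] [ 0.527 -0.004  0.072] 0.017790349999087532 18.9083
161.12345061233165 [ -8.395  25.174 -22.188  42.638   0.    -79.519] [ -8.391  25.208 -22.199  42.609   0.015 -79.525]
19.26 j6 -73.68 cmd -73.52 [-1.168  2.716 -8.863  0.524  0.213 -0.091] op 0.0177 g 49.1
19.61 j6 -67.73 cmd -67.52 [-2.463  4.212 -9.498  0.848  0.55  -0.08 ] op 0.0181 g 49.0
```

```bash
cat > turn2.py <<'E'
from h import *
import sys,json
np.set_printoptions(precision=3,suppress=True)
step=float(sys.argv[1]);N=int(sys.argv[2]);lim=float(sys.argv[3]);k=int(sys.argv[4])
b=np.load("b.npy")
try:p,y=json.load(open("s.json"))
except Exception:p,y=[.5271,-.0037,.0725],149.12
p=np.array(p)
for i in range(N):
    y-=step
    q=manip.inverse_kinematics(p,down(y));manip.set_joints(q)
    f,s,o=avg(k);d=f-b
    print(round(o["t"],2),"yaw %.1f"%y,d,"op %.4f"%o["opening"],p,flush=True)
    p=p+np.clip(d[:3]*[1e-4,1e-4,.3e-4],-3e-4,3e-4)
    json.dump([list(p),y],open("s.json","w"))
    if d[5]<-lim:print("LIM");break
E
python3 turn2.py 6 8 .115 12
```

```text
19.96 yaw 143.1 [-4.305  3.359 -6.072  0.746  0.996 -0.082] op 0.0182 [ 0.527 -0.004  0.072]
20.31 yaw 137.1 [-4.911  2.855 -4.738  0.703  1.072 -0.084] op 0.0181 [ 0.527 -0.003  0.072]
20.66 yaw 131.1 [-5.116  2.977 -3.322  0.663  1.133 -0.078] op 0.0183 [ 0.527 -0.003  0.072]
21.01 yaw 125.1 [-5.082  2.941 -2.309  0.631  1.13  -0.081] op 0.0180 [ 0.526 -0.003  0.072]
21.36 yaw 119.1 [-4.801  2.857 -2.204  0.643  1.099 -0.083] op 0.0180 [ 0.526 -0.003  0.072]
21.71 yaw 113.1 [-4.446  2.842 -1.757  0.641  1.03  -0.076] op 0.0180 [ 0.526 -0.002  0.072]
22.06 yaw 107.1 [-4.359  3.006 -2.016  0.68   0.935 -0.079] op 0.0179 [ 0.525 -0.002  0.072]
22.41 yaw 101.1 [-4.389  2.973 -0.25   0.712  0.918 -0.097] op 0.0177 [ 0.525 -0.002  0.072]
```

Run:
```python
from h import *
import cv2
o=manip.get_obs();print(o["position"],o["orientation"],o["t"],o["joint_positions"])
im=[manip.get_image(k)[:,:,::-1] for k in("side",)]
i=im[0];cv2.imwrite("pics/sidefull2.png",i)
cv2.imwrite("pics/k.png",cv2.resize(i[135:255,240:360],(600,600),interpolation=cv2.INTER_CUBIC))
print([proj("side",P) for P in([.5283,-.0041,.092],[.525,-.002,.092])])
```

```text
[ 0.52514918 -0.00171933  0.07229735] [[-9.80201862e-01 -1.98000219e-01  4.71437036e-04]
 [-1.98000304e-01  9.80201949e-01 -1.39947254e-04]
 [-4.34393914e-04 -2.30521235e-04 -9.99999879e-01]] 22.4083 [-8.16442459e+00  2.50123756e+01 -2.25592474e+01  4.24005006e+01
 -4.10111790e-03 -1.95844704e+01]
[array([293.71834322, 169.56364684]), array([295.50308076, 170.03402512])]
```

View pics/k.png

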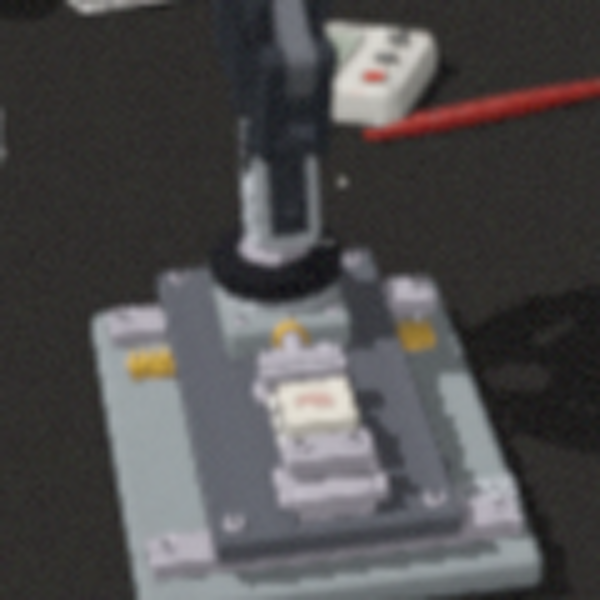

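The picture shows the fingers sitting about 3 mm off the knob axis towards −x, so my force-following crept. I'll regrasp centred and hold the TCP fixed.

```bash
python3 - <<'E'
from h import *
import json
np.set_printoptions(precision=4,suppress=True)
manip.open_gripper()
p=np.array([.5281,-.0041,.072]);y=101.1
manip.move_linear(p,down(y),velocity=.03)
b,s,o=avg(20);print("base",b,o["position"],o["t"]);np.save("b.npy",b)
manip.close_gripper(50)
f,s,o=avg(12);print("closed",f-b,o["position"],o["opening"],o["t"])
json.dump([list(p),y],open("s.json","w"))
E
sed -i 's/1e-4,1e-4,.3e-4/0,0,.2e-4/' turn2.py
python3 turn2.py 5 3 .115 15
```

```text
base [ 0.1119 -0.0677 -0.0665  0.006  -0.0065  0.0012] [ 0.5281 -0.0041  0.072 ] 23.5667
closed [-3.5385 12.085   9.8112  2.486   0.7062 -0.0199] [ 0.5277 -0.0017  0.0725] 0.018158898156950667 24.2917
24.67 yaw 96.1 [-3.527 11.808  9.818  2.513  0.722 -0.099] op 0.0179 [ 0.528 -0.004  0.072]
25.04 yaw 91.1 [-2.792 12.045  7.556  2.534  0.576 -0.099] op 0.0182 [ 0.528 -0.004  0.072]
25.42 yaw 86.1 [-2.558 12.51   6.183  2.544  0.468 -0.083] op 0.0183 [ 0.528 -0.004  0.072]
```

```bash
python3 - <<'E'
from h import *
import json
np.set_printoptions(precision=4,suppress=True)
manip.open_gripper()
p=np.array([.5272,-.0012,.072]);y=86.1
manip.move_linear(p,down(y),velocity=.03)
b,s,o=avg(20);print("base",b,o["position"],o["t"]);np.save("b.npy",b)
manip.close_gripper(50)
f,s,o=avg(12);print("closed",f-b,o["position"],o["opening"],o["t"])
json.dump([list(p+[0,0,.0002]),y],open("s.json","w"))
E
python3 turn2.py 5 3 .115 15
```

```text
base [-0.0092 -0.0123  0.1337 -0.0024 -0.0057 -0.0037] [ 0.5272 -0.0012  0.072 ] 26.4917
closed [-1.1289  1.7635  4.2285  0.3977  0.2189 -0.0187] [ 0.5272 -0.001   0.0722] 0.018073834580935425 27.2167
27.59 yaw 81.1 [-0.343  2.978  2.213  0.678  0.043 -0.047] op 0.0185 [ 0.527 -0.001  0.072]
27.97 yaw 76.1 [ 0.419  4.536  0.439  0.986 -0.113 -0.026] op 0.0185 [ 0.527 -0.001  0.072]
28.34 yaw 71.1 [ 1.163  5.441 -0.171  1.101 -0.2   -0.004] op 0.0183 [ 0.527 -0.001  0.072]
```

Run:
```python
from h import *
import cv2,json
np.set_printoptions(precision=4,suppress=True)
p,y=json.load(open("s.json"));b=np.load("b.npy")
q=manip.inverse_kinematics(np.array(p),down(y))
f,s,o=avg(20);print(f-b,o["joint_positions"],q,o["effort"],o["position"],o["t"])
i=manip.get_image("side")[:,:,::-1];t=manip.get_image("top")[:,:,::-1]
a=[cv2.imread("pics/side0.png"),cv2.imread("pics/sidefull2.png"),i]
cv2.imwrite("pics/side3.png",i)
L=[cv2.resize(x[165:235,270:320],(266,372),interpolation=cv2.INTER_CUBIC) for x in a]
L2=cv2.resize(t[165:205+20,320:420],(300,180),interpolation=cv2.INTER_CUBIC)
A=np.zeros((570,798,3),np.uint8);A[:372]=np.hstack(L);A[380:560,:300]=L2
cv2.imwrite("pics/cmp.png",A)
```

```text
[ 1.1259  4.9051 -0.3434  1.1063 -0.1987 -0.0192] [ -8.0678  25.2279 -22.2129  42.558    0.0341  10.712 ] [ -8.0786  25.2218 -22.21    42.5682   0.      10.8214] [ -2.6183 -57.5807  26.946    0.0809  -1.6424  -0.0219] [ 0.5272 -0.0009  0.0722] 28.5083
```

View pics/cmp.png

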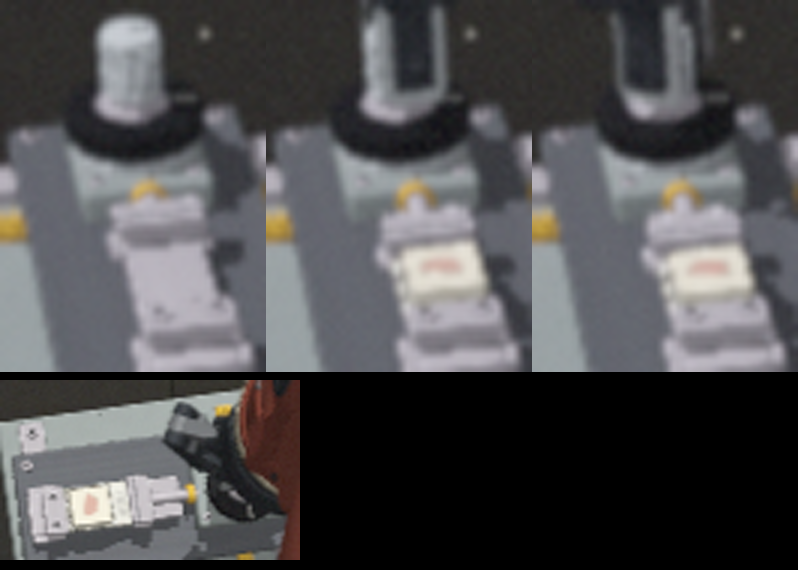

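The jaw has advanced onto the cassette and the ring mark hasn't moved. The torque I read after each fast step is only rebound, because knob friction can hold anything within ±0.1 N m. I'll switch to slow, smooth increments so the reading shows the true driving torque.

```bash
cat > slow.py <<'E'
from h import *
import sys,json
np.set_printoptions(precision=3,suppress=True)
step=float(sys.argv[1]);N=int(sys.argv[2]);lim=float(sys.argv[3]);T=float(sys.argv[4])
b=np.load("b.npy");p,y=json.load(open("s.json"));p=np.array(p);sg=1
for i in range(N):
    y-=step;t0=manip.get_obs()["t"];p=p+[0,0,sg*1e-4];sg=-sg
    manip.move_linear(p,down(y),velocity=1e-4/T)
    o=manip.get_obs();t1=o["t"];e0=np.r_[o["force"],o["torque"]]-b
    f,s,o=avg(12);d=f-b
    print("%.2f dt %.2f yaw %.1f j6 %.2f eff %.3f tz0 %.3f"%(o["t"],t1-t0,y,o["joint_positions"][5],o["effort"][5],e0[5]),d,"op %.4f"%o["opening"],flush=True)
    json.dump([list(p),y],open("s.json","w"))
    if d[5]>lim:print("LIM");break
E
python3 slow.py 3 3 .125 .4
```

```text
28.96 dt 0.25 yaw 68.1 j6 13.71 eff 0.023 tz0 0.020 [ 1.075  5.083 -1.649  1.12  -0.273  0.012] op 0.0179
29.31 dt 0.25 yaw 65.1 j6 16.71 eff 0.036 tz0 0.070 [ 0.99   5.199 -0.684  1.158 -0.245  0.038] op 0.0177
29.66 dt 0.25 yaw 62.1 j6 19.71 eff 0.049 tz0 0.023 [ 2.07   5.772 -2.53   1.204 -0.423  0.051] op 0.0180
```

Run:
```python
from h import *
import cv2
i=manip.get_image("side")[:,:,::-1];cv2.imwrite("pics/side4.png",i);cv2.imwrite("pics/top4.png",manip.get_image("top")[:,:,::-1])
I={n:cv2.imread(f"pics/{n}.png").astype(np.float32).mean(2) for n in("side0","sidefull2","side3","side4")}
for n,g in I.items():
    w=g[179:188,299:311];m=np.clip(w-70,0,None);Y,X=np.mgrid[179:188,299:311]
    print(n,"mark",(m*X).sum()/m.sum(),(m*Y).sum()/m.sum(),m.sum())
ref=I["sidefull2"]
def sh(name,r,a,bn):
    y,x,h,w=r;A=I[a][y:y+h,x:x+w];B=I[bn][y:y+h,x:x+w];win=cv2.createHanningWindow((w,h),cv2.CV_32F)
    print(name,a,bn,np.round(cv2.phaseCorrelate(A,B,win)[0],2))
for bn in("side3","side4"):
    sh("cassette",(205,292,16,22),"sidefull2",bn)
    sh("movjaw",(196,288,14,24),"sidefull2",bn)
    sh("backjaw",(220,292,20,26),"sidefull2",bn)
    sh("baseplate",(225,260,30,30),"sidefull2",bn)
sh("backjaw",(220,292,20,26),"side0","sidefull2")
print(proj("side",[.5147,.083,.05]),proj("side",np.array([.5147,.083,.05])+[-.00015,.00099,0]))
```

```text
side0 mark 303.52207943996274 184.01701442120577 823.0
sidefull2 mark 303.25657051927186 183.37099216764614 1188.6667
side3 mark 303.8747426164553 184.2915858731579 755.6666
side4 mark 303.34168135280447 183.93784698237448 852.6666
cassette sidefull2 side3 [0.43 0.16]
movjaw sidefull2 side3 [-0.24  0.28]
backjaw sidefull2 side3 [ 0.46 -0.05]
baseplate sidefull2 side3 [-0.02 -0.02]
cassette sidefull2 side4 [0.48 0.09]
movjaw sidefull2 side4 [-0.25  0.48]
backjaw sidefull2 side4 [0.38 0.05]
baseplate sidefull2 side4 [-0.1   0.08]
backjaw side0 sidefull2 [0.56 0.01]
[301.74896428 213.97596848] [301.82943842 214.27359721]
```

Run:
```python
import cv2,numpy as np
G=lambda n:cv2.imread(f"pics/{n}.png").astype(np.float32).mean(2)
def ecc(name,r,a,b):
    y,x,h,w=r;A=G(a)[y:y+h,x:x+w];B=G(b)[y-4:y+h+4,x-4:x+w+4]
    W=np.float32([[1,0,4],[0,1,4]])
    try:
        c,W=cv2.findTransformECC(A,B,W,cv2.MOTION_TRANSLATION,(3,200,1e-5),None,1)
        print(name,a,b,"cc %.3f"%c,np.round(W[:,2]-4,3))
    except cv2.error as e:print(name,"fail")
for b in("sidefull2","side3","side4"):
    ecc("S backjaw tail",(229,292,13,26),"side0",b)
    ecc("S ringmark",(178,297,10,14),"side0",b)
    ecc("S ringhousing+ring lower",(186,280,18,32),"side0",b)
    ecc("S base corner",(222,258,30,30),"side0",b)
for b in("topfull","top4"):
    ecc("T backjaw",(196,326,24,15),"top0",b)
    ecc("T base corners",(178,321,16,16),"top0",b)
    ecc("T ", (196,342,20,14),"topfull",b)
ecc("T cassette+jaw",(194,340,24,45),"topfull","top4")
ecc("T cassette",(196,344,20,22),"topfull","top4")
ecc("T movjaw",(194,366,22,14),"topfull","top4")
ecc("S cass",(203,290,18,24),"sidefull2","side4")
```

```text
S backjaw tail side0 sidefull2 cc 0.999 [-0.012  0.017]
S ringmark side0 sidefull2 cc 0.579 [0.904 0.144]
S ringhousing+ring lower side0 sidefull2 cc 0.982 [-0.02   0.027]
S base corner side0 sidefull2 cc 0.999 [ 0.006 -0.001]
S backjaw tail side0 side3 cc 0.999 [-0.025  0.021]
S ringmark side0 side3 cc 0.989 [-0.084 -0.045]
S ringhousing+ring lower side0 side3 cc 0.977 [-0.089 -0.123]
S base corner side0 side3 cc 0.999 [0.    0.007]
S backjaw tail side0 side4 cc 0.998 [-0.097  0.008]
S ringmark side0 side4 cc 0.977 [ 0.004 -0.053]
S ringhousing+ring lower side0 side4 cc 0.975 [-0.208 -0.123]
S base corner side0 side4 cc 0.999 [-0.029 -0.011]
T backjaw top0 topfull cc 1.000 [-0.004 -0.001]
T base corners top0 topfull cc 1.000 [ 0.003 -0.002]
T  topfull topfull cc 1.000 [0. 0.]
T backjaw top0 top4 cc 0.994 [ 0.02  -0.085]
T base corners top0 top4 cc 0.997 [-0.011 -0.022]
T  topfull top4 cc 0.904 [-2.276  0.287]
T cassette+jaw topfull top4 cc 0.892 [-1.043  0.043]
T cassette topfull top4 cc 0.941 [-2.985  0.326]
T movjaw topfull top4 cc 0.954 [-5.087  0.805]
S cass sidefull2 side4 cc 0.990 [0.06  0.356]
```

The ECC (image alignment) comparison shows the slide has shifted less than 0.15 mm, so the ring is essentially still, and the jaw now bears on the cassette. From the torque trend the clamp is already at or above 10 N. I'll back off in 1° steps to read the clamp force from the reverse torque, which should be about 0.006·F − 0.10.

```bash
python3 slow.py -1 3 .3 .8
```

```text
30.11 dt 0.25 yaw 63.1 j6 18.70 eff 0.120 tz0 0.153 [ 2.164  5.194 -3.287  1.162 -0.484  0.126] op 0.0180
30.46 dt 0.25 yaw 64.1 j6 17.70 eff 0.113 tz0 0.106 [ 1.588  4.925 -2.002  1.18  -0.4    0.115] op 0.0178
30.81 dt 0.25 yaw 65.1 j6 16.70 eff 0.110 tz0 0.065 [ 2.058  5.1   -2.981  1.159 -0.453  0.125] op 0.0179
```

```bash
python3 slow.py .25 8 .165 .8
python3 - <<'E'
from h import *
print([ (round(o["t"],3),round(o["joint_positions"][5],3),round(o["torque"][2],3)) for o in [ (manip.hold(.004),manip.get_obs())[1] for _ in range(3)]])
E
```

```text
31.16 dt 0.25 yaw 64.8 j6 16.95 eff 0.124 tz0 0.121 [ 2.628  5.503 -4.286  1.165 -0.519  0.135] op 0.0183
31.51 dt 0.25 yaw 64.6 j6 17.20 eff 0.141 tz0 0.150 [ 2.061  5.197 -3.178  1.159 -0.454  0.157] op 0.0183
31.86 dt 0.25 yaw 64.3 j6 17.45 eff 0.146 tz0 0.167 [ 2.554  5.367 -3.982  1.162 -0.544  0.139] op 0.0180
32.21 dt 0.25 yaw 64.1 j6 17.70 eff 0.145 tz0 0.153 [ 2.232  5.375 -3.24   1.151 -0.462  0.143] op 0.0180
32.56 dt 0.25 yaw 63.8 j6 17.95 eff 0.148 tz0 0.144 [ 2.498  5.577 -4.396  1.159 -0.531  0.148] op 0.0184
32.91 dt 0.25 yaw 63.6 j6 18.20 eff 0.148 tz0 0.213 [ 2.336  5.45  -3.053  1.17  -0.461  0.158] op 0.0179
33.26 dt 0.25 yaw 63.3 j6 18.45 eff 0.151 tz0 0.160 [ 2.57   5.249 -4.15   1.17  -0.541  0.17 ] op 0.0181
LIM
[(33.258, np.float64(18.446), np.float64(0.104)), (33.258, np.float64(18.446), np.float64(0.104)), (33.258, np.float64(18.446), np.float64(0.104))]
```

In micro-steps the joint-6 effort is clean: it plateaus at 0.15 N m and rises about 0.006 per degree, which matches the clamp law and puts the force at about 8.5 N. A little more will bring it to 0.16.

```bash
sed -i 's/if d\[5\]>lim/if o["effort"][5]>lim/' slow.py; python3 slow.py .25 6 .158 .8
```

```text
33.61 dt 0.25 yaw 63.1 j6 18.70 eff 0.154 tz0 0.150 [ 2.918  5.201 -5.534  1.156 -0.607  0.154] op 0.0181
33.96 dt 0.25 yaw 62.8 j6 18.95 eff 0.152 tz0 0.170 [ 2.463  5.421 -4.433  1.159 -0.557  0.15 ] op 0.0182
34.31 dt 0.25 yaw 62.6 j6 19.20 eff 0.156 tz0 0.166 [ 2.842  5.45  -5.553  1.169 -0.613  0.152] op 0.0181
34.66 dt 0.25 yaw 62.3 j6 19.45 eff 0.153 tz0 0.177 [ 2.581  5.382 -4.766  1.182 -0.575  0.159] op 0.0184
35.01 dt 0.25 yaw 62.1 j6 19.70 eff 0.158 tz0 0.214 [ 3.208  5.473 -5.613  1.184 -0.635  0.167] op 0.0181
35.36 dt 0.25 yaw 61.8 j6 19.95 eff 0.154 tz0 0.182 [ 2.561  5.399 -4.425  1.189 -0.586  0.17 ] op 0.0178
```

The driving torque is about 0.156–0.165 N m, which gives roughly 10 N of clamp. I'll release, retreat and check.

Run:
```python
from h import *
import cv2
manip.open_gripper();f,s,o=avg(5);print(o["effort"][5],o["position"],o["t"])
p=o["position"];manip.move_linear(np.array([p[0],p[1],.17]),velocity=.12)
manip.movep(np.array([.40,-.15,.25]),down(90))
s=manip.get_image("side")[:,:,::-1];t=manip.get_image("top")[:,:,::-1]
cv2.imwrite("pics/side5.png",s);cv2.imwrite("pics/top5.png",t)
G=lambda i:i.astype(np.float32).mean(2)
def ecc(n,r,A,B):
    y,x,h,w=r;W=np.float32([[1,0,4],[0,1,4]])
    c,W=cv2.findTransformECC(G(A)[y:y+h,x:x+w],G(B)[y-4:y+h+4,x-4:x+w+4],W,2-2+cv2.MOTION_TRANSLATION,(3,200,1e-5),None,1);print(n,round(c,3),W[:,2]-4)
s0=cv2.imread("pics/side0.png");t0=cv2.imread("pics/top0.png")
ecc("S backjaw",(229,292,13,26),s0,s);ecc("S mark",(178,297,10,14),s0,s);ecc("T backjaw",(196,326,24,15),t0,t)
ecc("T ring",(184,386,32,34),t0,t);ecc("T mark",(203,398,10,11),t0,t);ecc("T cassette vs clamped",(196,338,20,22),cv2.imread("pics/top4.png"),t)
cr=[cv2.resize(i[y:y+75,x:x+w],(400,400*75//w),interpolation=cv2.INTER_CUBIC)[:300] for i,x,y,w in((t,320,165,100),(s,255,165,100))]
cv2.imwrite("pics/fin.png",np.hstack(cr));print(manip.get_obs()["t"])
```

```text
-0.0018467661720933393 [ 0.52716706 -0.00122708  0.07256468] 36.0583
S backjaw 0.996 [-0.14483738  0.03270578]
S mark 0.99 [-0.00436449 -0.01463795]
T backjaw 0.993 [-0.00320244 -0.08572698]
T ring 0.987 [-0.0159142  -0.08607221]
T mark 0.974 [-0.19867063 -0.10963202]
T cassette vs clamped 0.993 [ 0.02009773 -0.02768016]
37.975
```

View pics/fin.png

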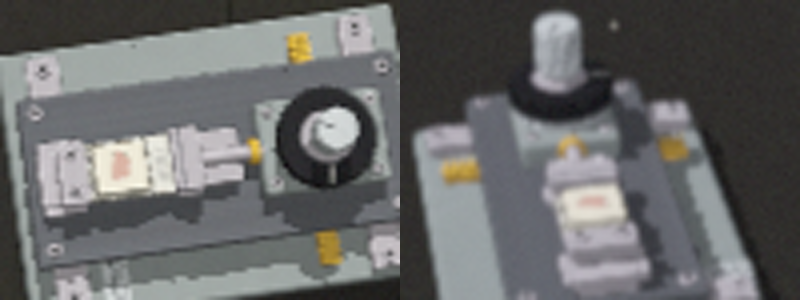

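The final picture shows the cassette clamped flat between both jaws. The ring mark has moved 0.4 mm or less, and the clamp held after release.

```bash
python3 -c "
from cell import manip
print(manip.finish_job())"
```

```text
the job is handed in; nothing more can be done
None
```

The wax cassette sits flat in the nest, clamped at about 10 N as judged from knob torque; the outer ring shifted about 1–1.5° at most, and I handed the job in at about 38 s.

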